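# Clear the titration bench: boat to cool, vials and cartridges to their trays

### The arm

A 6-joint arm with a two-finger parallel gripper is mounted at the origin on the work surface. World frame = base frame: x ahead of the robot, y to its left, z up, the work surface at z = 0. Lengths are in m, angles in degrees, forces in N, time in s.
With the tool pointing down it reaches from about 0.4 to 0.825 m from the base axis. Payload 7 kg.
Tool frame: the origin (TCP) lies on the mounting face of the last link; the fingertips stand 178 mm ahead of it and the grasp point (between the pads) lies 159 mm ahead of it (ctrl.tip_extent is the distance from the TCP to the fingertips, in m); z points along the fingers, y is the direction in which the jaws open and shut (so a half turn about z gives the same grasp; the last joint's range is limited). The gripper opens to 88 mm and grips with 3 to 60 N. Pads are 19 mm wide; open, the fingers measure 130 mm over their backs; the gripper's body (78 mm by 193 mm) begins 47 mm behind the grasp point.
Start: joints at [86.179, 20.546, 0.682, 0, -70.136, -16.507], TCP at [0.235, 0.633, 0.405] pointing down, gripper open.
Joint ranges: [-176.03, 176.03], [-82.01, 121.73], [-58.28, 71.71], [-173.87, 95.51], [-174.79, -0.11], [-173.66, 173.66]. Speed limits (degrees/s): [136.94, 136.94, 172.46, 180, 180, 180].

### API

Orientations are given as [roll, pitch, yaw] about the fixed x, y, z axes, in that order (R = Rz(yaw) Ry(pitch) Rx(roll)).
In Python, from plant import ctrl gives the robot as it stands. The module is installed in compiled form; this text tells all that it offers.
- The arm moves only by the tool carry_out, never from a script. Its argument "moves" is text: rows parted by semicolons, each of 7 numbers parted by spaces: the finger opening in m, from 0 to 0.0876, then the shift along the tool's x, y, z in m, then the turn, a rotation vector about the tool's x, y, z in rad. A call has 1 to 20 rows; each row is the pose to reach, as a shift and turn from the pose commanded when the call began, along the tool's axes at that moment; what a row does not reach only later rows make up. A row lasts 1/10 s, in which the tool goes at most 50 mm and 8.59 degrees, less where a joint would pass 70% of its speed; a pose out of reach is approached as far as the arm can. A call with a gripper value outside its range is refused whole. The fingers move at their own pace and stop on an object; the grip force is fixed at half the most. Time passes only in rows, so rows that repeat a pose let the fingers close. It gives the time, the measured TCP pose, the force and the opening at its end, in the units of the state.
- ctrl.get_obs(): the state, without advancing time (a new reading comes with each control period).
- ctrl.snapshot(name): name is "side" or "top"; returns a dict with "image" (420x560x3 uint8, red, green, blue), "K" (3x3 intrinsics, pixels), "R" (3x3) and "t" (3): a world point X has camera coordinates R X + t. Camera axes: x right, y down, z forward; pixel columns grow to the right and rows downward; lengths in m; the calibration is good to about 2 mm. A picture is of the moment at which its call begins. There is no depth.
- ctrl.close_job(): hands the job in, once; it reports no verdict.
Trained networks look in a picture, given as the dict that the camera call returned (one of the last four; its "shot" number tells which), for a name from the list of things; names that differ only in an ending like _2 or _b are one class to them, and where a whole thing is asked for, a point or a joint stands for the part that bears it (a point fixed in the world has none). Each returns a list of dicts, best first, with "confidence" (0 to 1); they miss things now and then, are a little off and sometimes report something else, mostly with a low value. They report only what shows in the picture. A call takes as long as a camera call. They do not tell look-alikes from the thing itself.
- ctrl.recognise(picture, label): "extent" ([left, top, right, bottom] in pixels, round what is visible of it).
- ctrl.trace(picture, label): "region" (420x560 bool, what is visible of it) and "extent" ([left, top, right, bottom] in pixels, round what is visible of it).
- ctrl.mark_of(picture, label): "at" ([row, column] in pixels: a listed point, or the origin of a listed thing).
The state is a dict: "clock": time; "joint_pos": joint angles; "qvel": joint speeds; "tau": joint torques, N m; "tool_pos": TCP position; "orientation": TCP orientation; "force": force on the tool from outside, world axes, zero at the start; "moment": the same for the moment, N m; "opening": finger opening in m.
Only numpy, scipy, OpenCV 4.12 (cv2) and the standard library are available. Lean on these libraries where they do the work, as an engineer would, in place of code of your own. Each camera call takes 0.05 s, during which the arm holds its last target.

### The job

Clear up after the moisture run: first of all, before moving anything else, set the white ceramic boat down in the middle of the metal cooling plate, lying along the plate's dark strip, and let go of it. Then stand the two red-capped amber vials in the red tray and the two white-and-grey drying cartridges in the blue tray, one to each bay, flat on the bay's floor. Never tip a vial or a cartridge over, and leave the beaker and the yellow timer where they are.

Things in the scene. Friction and masses are not known exactly. Their poses are not given: they have to be found in the camera images.
- boat_mid (a point): White ceramic combustion boat, an open trough with a grey inside, 90 mm long (its y), 24 mm wide (its x), 18 mm high, walls 4 mm; about 50 g; lying on the table with its opening up. The point is its centre, 9 mm above its underside. Gripped across its 24 mm width; either way round is right.
- vial_a_mid (a point): Retained-sample vial, amber glass with a red screw cap, standing upright; 62 mm tall, body 30 mm diameter up to 44 mm, cap 27 mm diameter above 46 mm; 30 to 65 g. One of two identical vials (either may take either bay). The point is on its axis, half-way up (31 mm above its underside); z up its axis.
- vial_b_mid (a point): Retained-sample vial, amber glass with a red screw cap, standing upright; 62 mm tall, body 30 mm diameter up to 44 mm, cap 27 mm diameter above 46 mm; 30 to 65 g. One of two identical vials (either may take either bay). The point is on its axis, half-way up (31 mm above its underside); z up its axis.
- cartridge_a_mid (a point): Spent drying cartridge, standing upright: grey body 36 mm in diameter between white end rings 38 mm in diameter, 60 mm tall, plus a black 10 mm nipple 8 mm high in the middle of the top; 40 to 85 g. One of two identical cartridges (either may take either bay). The point is on its axis, 30 mm above its underside; z up its axis.
- cartridge_b_mid (a point): Spent drying cartridge, standing upright: grey body 36 mm in diameter between white end rings 38 mm in diameter, 60 mm tall, plus a black 10 mm nipple 8 mm high in the middle of the top; 40 to 85 g. One of two identical cartridges (either may take either bay). The point is on its axis, 30 mm above its underside; z up its axis.
- red_tray: Fixed red plastic tray, 70 mm (its x) by 140 mm (its y), open on top, with a floor 4 mm thick and walls 4 mm thick that rise to 10 mm above the table; a cross wall of the same height divides it into two bays, each 62 by 64 mm inside, centred at y = +34 mm and y = -34 mm in the tray's frame. Origin: centre of its underside, on the table.
- blue_tray: Fixed blue plastic tray, 70 mm (its x) by 140 mm (its y), open on top, with a floor 4 mm thick and walls 4 mm thick that rise to 10 mm above the table; a cross wall of the same height divides it into two bays, each 62 by 64 mm inside, centred at y = +34 mm and y = -34 mm in the tray's frame. Origin: centre of its underside, on the table.
- cooling_plate: Fixed flat aluminium cooling plate, 70 mm (its x) by 140 mm (its y), 6 mm thick, no rim, with a dark strip 44 by 110 mm in the middle of its top, along its y, which marks where the boat lies. Origin: centre of its underside, on the table.
- beaker_mid (a point): Bystander, to be left alone: empty glass beaker, 66 mm in diameter, 62 mm tall. The point is its centre, 31 mm above the table.
- timer_mid (a point): Bystander, to be left alone: yellow bench timer with a green display, 50 by 60 mm, 18 mm thick, lying flat. The point is its centre.
There are look-alikes about, which are no part of the job. What is shaped like the part that bears cartridge_a_mid but green or purple is not meant.

How it is judged:
By the outcome, as a careful person would: the job done as asked, in the order asked, and still so for the second after the job is handed in, with the robot touching nothing.
It also fails if it takes over 112 s, if anything falls off the work surface, if the arm or the gripper's body presses on something with over 40 N, if the wrist force passes 120 N, or if a joint passes its speed limit or range.

## Working session

There is one attempt and no reset: what is moved stays moved. The work goes in short steps, Python scripts to look and compute and a tool call to move; the robot and the scene stay as the last step left them, time stands still between calls to the robot, and variables do not carry over. Pictures are saved under pics/ and viewed, and the job is handed in when it is done.

Besides the shell and the picture viewer there is one more tool, called after "Request:" as a command line: name --argument value ..., lists and objects as JSON in quotes. carry_out: Moves the arm, as the interface text tells. Its arguments: {"type":"object","properties":{"moves":{"type":"string"}},"required":["moves"]}

```bash
mkdir -p pics; python3 - <<'E'
from plant import ctrl
import cv2,numpy as np
o=ctrl.get_obs();print({k:np.round(v,4).tolist() for k,v in o.items()}, ctrl.tip_extent)
for n in("side","top"):
    s=ctrl.snapshot(n);print(n,s.keys(),np.round(s["K"],1).tolist(),np.round(s["R"],3).tolist(),np.round(s["t"],3).tolist())
    cv2.imwrite(f"pics/{n}0.png",s["image"][:,:,::-1])
E
```

```text
{'clock': 0.0, 'joint_pos': [86.1779, 20.5926, 0.6355, -0.0202, -70.1346, -16.5043], 'qvel': [-0.0537, -0.05, 0.0659, 0.0206, -0.1059, -0.0368], 'tau': [0.0016, -58.2719, 29.3042, 6.9973, 0.007, -0.0001], 'tool_pos': [0.2344, 0.6328, 0.4037], 'orientation': [179.9067, -0.0078, -20.3333], 'force': [0.0784, -0.3744, -0.0368], 'moment': [-0.0186, -0.0095, -0.023], 'opening': 0.0877} 0.1781
side dict_keys(['image', 'K', 'R', 't', 'shot']) [[544.2, 0.0, 282.8], [0.0, 544.2, 207.9], [0.0, 0.0, 1.0]] [[0.908, -0.418, -0.007], [-0.301, -0.642, -0.705], [0.29, 0.642, -0.709]] [-0.487, 0.208, 1.264]
top dict_keys(['image', 'K', 'R', 't', 'shot']) [[500.7, 0.0, 284.4], [0.0, 500.7, 221.3], [0.0, 0.0, 1.0]] [[0.016, -1.0, -0.019], [-0.996, -0.015, -0.087], [0.087, 0.02, -0.996]] [0.004, 0.54, 1.524]
```

```bash
ls -la .
```

```text
total 12
drwxr-xr-x  3 agent agent 4096 Dec  6 17:57 .
drwxr-xr-x 23 root  root  4096 Dec  6 17:57 ..
drwxr-xr-x  2 agent agent 4096 Dec  6 17:57 pics
```

View pics/side0.png

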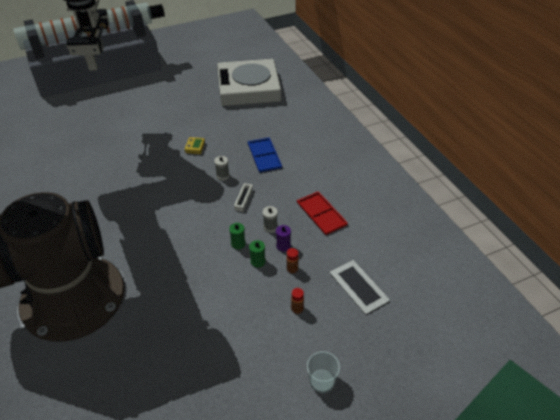

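View pics/top0.png

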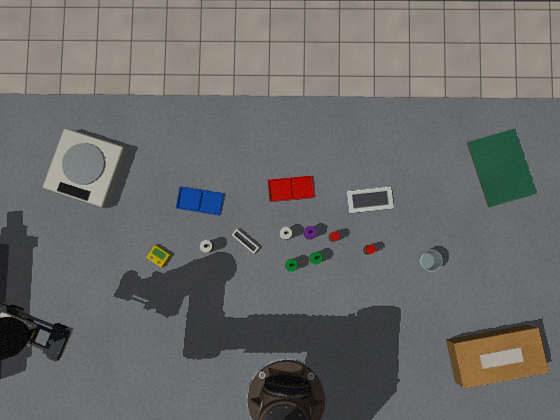

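The top picture shows the boat at about (245,241), trays at (200,201) blue and (291,188) red, plate at (370,200), vials at (334,237) and (370,249), cartridges at (206,246) and (286,233). The purple/green look-alikes are at (310,232), (292,265) and (316,258).

```bash
cat >h.py <<'E'
from plant import ctrl
import cv2,numpy as np
def ray(s,uv,z):
    R,t,K=s["R"],s["t"],s["K"]
    C=-R.T@t; d=R.T@np.linalg.inv(K)@np.array([uv[0],uv[1],1.])
    return C+d*(z-C[2])/d[2]
def proj(s,X):
    p=s["K"]@(s["R"]@np.asarray(X)+s["t"]);return p[:2]/p[2]
def tri(ss,uvs):
    A=[];b=[]
    for s,uv in zip(ss,uvs):
        C=-s["R"].T@s["t"];d=s["R"].T@np.linalg.inv(s["K"])@np.array([uv[0],uv[1],1.]);d/=np.linalg.norm(d)
        P=np.eye(3)-np.outer(d,d);A.append(P);b.append(P@C)
    return np.linalg.solve(sum(A),sum(b))
E
python3 - <<'E'
from h import *
S={n:ctrl.snapshot(n) for n in("side","top")}
Z=dict(boat_mid=.009,vial_a_mid=.031,cartridge_a_mid=.03,red_tray=0,blue_tray=0,cooling_plate=0,beaker_mid=.031,timer_mid=.009)
for l,z in Z.items():
    for n,s in S.items():
        for r in ctrl.mark_of(s,l):
            at=r["at"];print(l,n,"mark",round(r["confidence"],2),np.round(at,1),np.round(ray(s,at[::-1],z)[:2],4))
        for r in ctrl.trace(s,l):
            m=r["region"].astype(np.uint8)
            c,_=cv2.findContours(m,0,2); c=max(c,key=cv2.contourArea)
            zt=dict(boat_mid=.018,red_tray=.01,blue_tray=.01,cooling_plate=.006,timer_mid=.018).get(l)
            print(l,n,"trace",round(r["confidence"],2),np.round(r["extent"],1),m.sum(),end=" ")
            if zt:
                P=np.array([ray(s,p[0],zt)[:2]*1000 for p in c],np.float32)
                q=cv2.minAreaRect(P);print(np.round(q[0],1),np.round(q[1],1),round(q[2],1))
            else: print()
for n,s in S.items():
    b=s["image"][:,:,::-1]
    if n=="top": b=b[170:290,130:450]
    else: b=b[110:400,170:400]
    k=2.5 if n=="top" else 2
    cv2.imwrite(f"pics/{n}1.png",cv2.resize(b,None,fx=k,fy=k,interpolation=cv2.INTER_CUBIC))
E
```

```text
boat_mid side mark 0.84 [198.1 242.4] [0.4762 0.1324]
boat_mid side trace 0.83 [234.8 184.7 253.9 213.9] 306 [478.  130.6] [109.9  31.2] 51.9
boat_mid side trace 0.58 [332.2 264.  389.1 314.4] 1513 [ 608.1 -260. ] [ 72.8 139.5] 7.0
boat_mid top mark 0.48 [240.3 246.5] [0.4803 0.1294]
boat_mid top trace 0.78 [234.4 228.7 257.7 253.6] 232 [478.2 132.8] [89.  25.6] 50.0
boat_mid top trace 0.57 [275.7 225.2 294.8 241.1] 146 [505.9   8.2] [40.3 40.2] 0.9
vial_a_mid side trace 0.73 [286.9 251.9 294.7 272.5] 259 
vial_a_mid side trace 0.35 [261.7 203.9 279.8 235. ] 325 
vial_a_mid top mark 0.42 [234.7 335. ] [ 0.5006 -0.1437]
vial_a_mid top trace 0.48 [331.  230.6 338.  242.2] 71 
vial_a_mid top trace 0.42 [263.8 176.7 314.2 204.1] 1106 
cartridge_a_mid side mark 0.9 [238.2 237.8] [ 0.4061 -0.0162]
cartridge_a_mid side mark 0.83 [252.4 257.5] [ 0.4326 -0.0793]
cartridge_a_mid side mark 0.8 [238.  282.1] [ 0.5059 -0.0622]
cartridge_a_mid side mark 0.68 [218.6 269.2] [0.5037 0.0123]
cartridge_a_mid side trace 0.9 [276.9 228.2 293.9 253. ] 322 
cartridge_a_mid side trace 0.77 [231.4 223.3 246.
[... 1576 characters left out ...]
0.2545]
cooling_plate top trace 0.98 [345.5 189.2 395.4 211.2] 1025 [ 614.2 -252.5] [ 72.7 143.9] 5.6
beaker_mid side mark 0.58 [372.7 317.6] [ 0.4194 -0.4217]
beaker_mid side trace 0.68 [306.  352.6 340.8 393.3] 1093 
beaker_mid top mark 0.62 [258.3 432.5] [ 0.4333 -0.44  ]
beaker_mid top trace 0.92 [419.1 247.6 443.8 273. ] 372 
timer_mid side mark 0.51 [143.9 194.7] [0.4326 0.4132]
timer_mid side trace 0.66 [184.5 137.4 200.6 153.1] 277 [426.8 398.4] [76.5 54. ] 63.6
timer_mid top mark 0.87 [257.7 159.5] [0.4219 0.3995]
timer_mid top trace 0.64 [232.8 229.9 258.  254.3] 222 [476.9 134.1] [88.7 25.8] 50.5
timer_mid top trace 0.56 [147.9 245.8 170.1 265.5] 341 [426.6 401.6] [63.5 54.1] 60.4
```

View pics/top1.png

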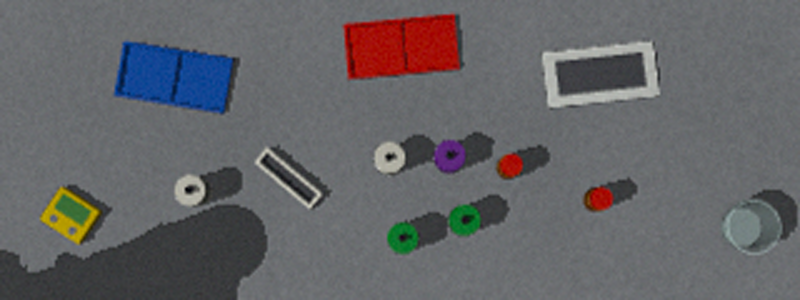

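View pics/side1.png

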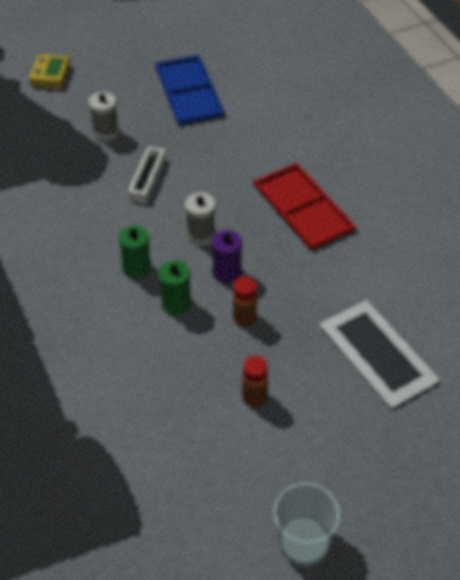

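```bash
cat >fit.py <<'E'
from h import *
def hullcen(s,fn,x,y,a=0):
    pts=np.array([proj(s,p) for p in fn(x,y,a)],np.float32)
    h=cv2.convexHull(pts);M=cv2.moments(h);return np.array([M["m10"]/M["m00"],M["m01"]/M["m00"]]),M["m00"]
def cyl(z0,z1,r):
    th=np.linspace(0,2*np.pi,40)
    return lambda x,y,a:[(x+r*np.cos(t),y+r*np.sin(t),z) for t in th for z in (z0,z1)]
def box(lx,ly,z0,z1):
    def f(x,y,a):
        c,s=np.cos(a),np.sin(a)
        return [(x+c*i*lx/2-s*j*ly/2,y+s*i*lx/2+c*j*ly/2,z) for i in(1,-1) for j in(1,-1) for z in(z0,z1)]
    return f
def soft(s,kind):
    im=cv2.GaussianBlur(s["image"],(0,0),.01+.6).astype(float);r,g,b=im[...,0],im[...,1],im[...,2]
    if kind=="red": w=(r-np.maximum(g,b)-60)/60
    if kind=="amber": w=(r-b-18)/20
    if kind=="blue": w=(b-np.maximum(r,g)-25)/30
    if kind=="white": w=(im.min(2)-125)/35
    if kind=="green": w=(g-np.maximum(r,b)-20)/20
    if kind=="purple": w=(np.minimum(r,b)-g-15)/20
    return np.clip(w,0,1)
def blob(w,uv,rad):
    # connected component nearest uv
    n,l,st,c=cv2.connectedComponentsWithStats((w>.3).astype(np.uint8))
    best=None
    for i in range(1,n):
        if st[i,4]<15: continue
        d=np.hypot(*(c[i]-uv))
        if d<rad and (best is None or d<best[0]): best=(d,i)
    if best is None: return None
    m=cv2.dilate((l==best[1]).astype(np.uint8),np.ones((3,3)))*w
    yy,xx=np.mgrid[:m.shape[0],:m.shape[1]]
    return np.array([(m*xx).sum(),(m*yy).sum()])/m.sum(),m.sum(),m
def solve(s,kind,fn,x,y,rad=15,a=0):
    w=soft(s,kind)
    uv,_=hullcen(s,fn,x,y,a);r=blob(w,uv,rad)
    if r is None: return None
    for _ in range(4):
        uv,A=hullcen(s,fn,x,y,a)
        J=np.array([(hullcen(s,fn,x+.002,y,a)[0]-uv)/.002,(hullcen(s,fn,x,y+.002,a)[0]-uv)/.002]).T
        d=np.linalg.solve(J,r[0]-uv);x+=d[0];y+=d[1]
    return round(x,4),round(y,4),"area",round(r[1]),round(A)
E
python3 - <<'E'
from fit import *
S={n:ctrl.snapshot(n) for n in("side","top")}
import pickle;pickle.dump(S,open("S0.pkl","wb"))
for n,s in S.items():
    print(n)
    for nm,k,fn,g in [("vA","red",cyl(.046,.062,.0135),(.50,-.144)),("vB","red",cyl(.046,.062,.0135),(.465,-.24)),
      ("vA*","amber",cyl(.0,.062,.0145),(.50,-.144)),("vB*","amber",cyl(.0,.062,.0145),(.465,-.24)),
      ("cA","white",cyl(.058,.06,.019),(.504,.012)),("cB","white",cyl(.058,.06,.019),(.468,.235)),
      ("purple","purple",cyl(0,.06,.019),(.511,-.068)),("g1","green",cyl(0,.06,.019),(.432,-.079)),("g2","green",cyl(0,.06,.019),(.41,-.01)),
      ("red","red",box(.07,.14,0,.01),(.645,-.005)),("blue","blue",box(.07,.14,0,.01),(.602,.281)),
      ("plate","white",box(.07,.14,.0,.006),(.614,-.2525)),("boat","white",box(.024,.09,0,.018),(.478,.132))]:
        a=dict(red=6,blue=-8.6,plate=5.6,boat=50).get(nm,0)
        print(nm,solve(s,k,fn,*g,a=np.radians(a)))
    # angles of rects
    for nm,k,z,g in [("red","red",.01,(.645,-.005)),("blue","blue",.01,(.602,.281)),("plate","white",.006,(.614,-.2525)),("boat","white",.018,(.478,.132))]:
        uv=proj(s,(*g,z));r=blob(soft(s,k),uv,15)
        m=(r[2]>.5).astype(np.uint8)
        c,_=cv2.findContours(m,0,1);c=max(c,key=cv2.contourArea)
        P=np.array([ray(s,p[0],z)[:2]*1000 for p in c],np.float32);q=cv2.minAreaRect(P)
        # PCA on pixels
        yy,xx=np.nonzero(m);Q=np.array([ray(s,p,z)[:2] for p in zip(xx,yy)]);Q-=Q.mean(0);e=np.linalg.eigh(Q.T@Q)[1][:,1]
        print(nm,np.round(q[0],1),np.round(q[1],1),round(q[2],1),"pca yaw of y-axis",np.round(np.degrees(np.arctan2(-e[0],e[1])),1))
E
```

```text
side
vA (np.float64(0.4995), np.float64(-0.1329), 'area', 48, 129)
vB (np.float64(0.46), np.float64(-0.2426), 'area', 56, 148)
vA* (np.float64(0.5004), np.float64(-0.131), 'area', 219, 290)
vB* (np.float64(0.4609), np.float64(-0.2409), 'area', 239, 318)
cA (np.float64(0.5028), np.float64(0.0098), 'area', 37, 135)
cB (np.float64(0.4521), np.float64(0.2526), 'area', 14, 102)
purple (np.float64(0.516), np.float64(-0.0432), 'area', 87, 377)
g1 (np.float64(0.4371), np.float64(-0.0623), 'area', 132, 394)
g2 (np.float64(0.4141), np.float64(0.0141), 'area', 115, 376)
red (np.float64(0.6476), np.float64(-0.0043), 'area', 625, 1135)
blue (np.float64(0.6058), np.float64(0.285), 'area', 673, 797)
plate (np.float64(0.6155), np.float64(-0.2512), 'area', 481, 1540)
boat None
red [648.4 -42.2] [60.5 57.7] 8.1 pca yaw of y-axis 6.1
blue [603.7 278.9] [135.8  68.9] 81.6 pca yaw of y-axis -8.4
plate [ 615.5 -252.8] [ 67.4 136.2] 6.5 pca yaw of y-axis 7.6Traceback (most recent call last):
  File "<stdin>", line 17, in <module>
TypeError: 'NoneType' object is not subscriptable
```

```bash
sed -i 's/b)-60)\/60/b)-25)\/40/; s/(im.min(2)-125)\/35/(im.min(2)-WT)\/30/; s/g)-25)\/30/g)-12)\/20/' fit.py; sed -i '1a WT=105' fit.py
cat >run.py <<'E'
import fit;from fit import *
import pickle,sys
S=pickle.load(open("S0.pkl","rb"))
for n,s in S.items():
    im=s["image"]
    u=proj(s,(.503,.012,.06)).round().astype(int);print(n,im[u[1]-6:u[1]+14:2,u[0]-8:u[0]+9:2].min(2))
    fit.WT=115 if n=="top" else 105
    for nm,k,fn,g in [("vA","red",cyl(.046,.062,.0135),(.50,-.135)),("vB","red",cyl(.046,.062,.0135),(.462,-.24)),
      ("vA*","amber",cyl(.0,.062,.0145),(.50,-.135)),("vB*","amber",cyl(.0,.062,.0145),(.462,-.24)),
      ("cA","white",cyl(.058,.06,.019),(.504,.012)),("cB","white",cyl(.058,.06,.019),(.458,.25)),
      ("red","red",box(.07,.14,0,.01),(.645,-.005)),("blue","blue",box(.07,.14,0,.01),(.602,.281)),
      ("plate","white",box(.07,.14,.0,.006),(.614,-.2525)),("boat","white",box(.024,.09,0,.018),(.478,.132))]:
        a=dict(red=6,blue=-8.6,plate=5.6,boat=50).get(nm,0)
        print(nm,solve(s,k,fn,*g,a=np.radians(a)))
    for nm,k,z,g in [("red","red",.01,(.645,-.005)),("blue","blue",.01,(.602,.281)),("plate","white",.006,(.614,-.2525)),("boat","white",.018,(.478,.132))]:
        uv=proj(s,(*g,z));r=blob(soft(s,k),uv,15)
        if r is None: continue
        m=(r[2]>.5).astype(np.uint8)
        c,_=cv2.findContours(m,0,1);c=max(c,key=cv2.contourArea)
        P=np.array([ray(s,p[0],z)[:2]*1000 for p in c],np.float32);q=cv2.minAreaRect(P)
        yy,xx=np.nonzero(m);Q=np.array([ray(s,p,z)[:2] for p in zip(xx,yy)]);Q-=Q.mean(0);e=np.linalg.eigh(Q.T@Q)[1][:,1]
        print(nm,np.round(q[0],1),np.round(q[1],1),round(q[2],1),"pca",np.round(np.degrees(np.arctan2(-e[0],e[1])),1))
E
python3 run.py
```

```text
side [[ 94  92  94 104 108 108 103  95  93]
 [ 96 103 130 137 120 133 138 120  96]
 [ 96 130 154 128  52  83 148 146 111]
 [ 98 141 157 136  50  53 134 156 123]
 [101 135 152 157 120 112 141 146 106]
 [ 91  99 124 147 146 147 132 100  80]
 [ 98  72  69  87  99  93  77  59  79]
 [ 90  66  45  53  57  51  48  39  75]
 [ 93  66  42  39  40  41  35  36  72]
 [ 92  71  40  39  42  43  41  36  70]]
vA (np.float64(0.4979), np.float64(-0.1362), 'area', 114, 129)
vB (np.float64(0.4587), np.float64(-0.2452), 'area', 127, 149)
vA* (np.float64(0.5004), np.float64(-0.131), 'area', 219, 290)
vB* (np.float64(0.4609), np.float64(-0.2409), 'area', 239, 318)
cA (np.float64(0.5042), np.float64(0.0109), 'area', 99, 134)
cB (np.float64(0.4604), np.float64(0.2516), 'area', 63, 102)
red (np.float64(0.6486), np.float64(-0.0015), 'area', 1055, 1130)
blue (np.float64(0.6063), np.float64(0.2862), 'area', 807, 795)
plate (np.float64(0.6166), np.float64(-0.251), 'area', 744, 1539)
boat (np.float64(0.4805), np.float64(0.148), 'area', 73, 360)
red [646.2  -5.3] [ 72.1 143.9] 6.0 pca 6.0
blue [604.4 280.7] [149.8  
[... 621 characters left out ...]
 81, 71)
vA* (np.float64(0.4968), np.float64(-0.1388), 'area', 91, 89)
vB* (np.float64(0.4577), np.float64(-0.2476), 'area', 103, 101)
cA (np.float64(0.5032), np.float64(0.0093), 'area', 103, 125)
cB (np.float64(0.4596), np.float64(0.25), 'area', 99, 125)
red (np.float64(0.6467), np.float64(-0.0036), 'area', 1026, 1006)
blue (np.float64(0.604), np.float64(0.2828), 'area', 1050, 1006)
plate (np.float64(0.615), np.float64(-0.2528), 'area', 497, 1011)
boat (np.float64(0.4783), np.float64(0.1369), 'area', 92, 241)
red [646.   -3.7] [ 71.5 141.7] 6.2 pca 6.2
blue [603.7 282. ] [142.7  73.3] 81.6 pca -8.5
plate [ 615.8 -253.3] [ 71.3 139.4] 7.2 pca 6.4
boat [478.1 135. ] [90.4 25.4] 50.2 pca -39.4
```

```bash
cat >plan.py <<'E'
# usage: plan.py [set "dx dy dz rx ry rz"] targets "x y z yaw" ... (tip z given = TCP z - .178)
import sys,pickle,os,numpy as np
from scipy.spatial.transform import Rotation as Ro
from plant import ctrl
F="cmd.pkl"
p,R=pickle.load(open(F,"rb")) if os.path.exists(F) else (np.array([.235,.633,.405]),Ro.from_euler("xyz",[180,0,-20.328],degrees=True))
a=sys.argv[1:]
if a and a[0]=="set":
    v=np.array(a[1].split(),float);a=a[2:]
    p=p+R.apply(v[:3]);R=R*Ro.from_rotvec(v[3:]);pickle.dump((p,R),open(F,"wb"))
print("cmd",p.round(4),R.as_euler("xyz",degrees=True).round(2))
o=ctrl.get_obs();print("meas",o["clock"].__round__(2),np.round(o["tool_pos"],4),np.round(o["orientation"],2),"f",np.round(o["force"],1),"op",round(float(o["opening"]),4),"q",np.round(o["joint_pos"],1))
for t in a:
    x,y,z,w=map(float,t.split())
    T=Ro.from_euler("xyz",[180,0,w],degrees=True)
    print(t,"->",R.inv().apply(np.array([x,y,z+.178])-p).round(4),(R.inv()*T).as_rotvec().round(3))
E
python3 plan.py ".478 .134 .125 -130" ".3 .45 .2 -60"
```

```text
cmd [0.235 0.633 0.405] [180.     0.   -20.33]
meas 1.9 [0.2345 0.633  0.4047] [-180.      0.    -20.33] f [-0.5 -0.2 -0.1] op 0.0876 q [ 86.2  20.5   0.7  -0.  -70.1 -16.5]
.478 .134 .125 -130 -> [0.4012 0.3835 0.102 ] [ 0.    -0.     1.914]
.3 .45 .2 -60 -> [0.1245 0.149  0.027 ] [ 0.    -0.     0.692]
```

Request:
carry_out --moves "0.088 0.02 0.02 0.005 0 0 0.1"

```text
clock: 2.0
tool_pos: [0.2455, 0.609, 0.3994]
orientation: [-179.9, -0.0, -26.0]
force: [0.4, -0.8, -0.3]
opening: 0.0879
```

Request:
carry_out --moves "0.0876 0.02 0.019 0.005 0 0 0.1; 0.0876 0.05 0.048 0.012 0 0 0.24; 0.0876 0.08 0.077 0.02 0 0 0.38; 0.08 0.11 0.105 0.028 0 0 0.52; 0.07 0.14 0.134 0.035 0 0 0.66; 0.06 0.17 0.163 0.043 0 0 0.8; 0.055 0.2 0.191 0.05 0 0 0.94; 0.055 0.23 0.22 0.058 0 0 1.08; 0.055 0.26 0.249 0.066 0 0 1.22; 0.055 0.29 0.277 0.074 0 0 1.36; 0.055 0.32 0.306 0.081 0 0 1.5; 0.055 0.35 0.335 0.089 0 0 1.64; 0.055 0.38 0.363 0.097 0 0 1.78; 0.055 0.395 0.378 0.1 0 0 1.88; 0.055 0.401 0.3835 0.102 0 0 1.914; 0.055 0.401 0.3835 0.102 0 0 1.914; 0.055 0.401 0.3835 0.102 0 0 1.914"

```text
clock: 3.7
tool_pos: [0.4382, 0.0871, 0.2979]
orientation: [-180.0, 0.0, -135.6]
force: [0.2, 1.1, -0.3]
opening: 0.0551
```

The first call, with a slightly over-range opening, was accepted rather than refused, so both calls count. I'll update my tracked pose with both.

```bash
python3 plan.py set "0.02 0.02 0.005 0 0 0.1"; python3 plan.py set "0.401 0.3835 0.102 0 0 1.914" ".478 .134 .125 -130" ".478 .134 .004 -130"
python3 - <<'E'
from h import *
s=ctrl.snapshot("top");cv2.imwrite("pics/top2.png",cv2.resize(s["image"][150:300,130:450,::-1],None,fx=2.5,fy=2.5))
E
```

```text
cmd [0.2468 0.6073 0.4   ] [180.     0.   -26.06]
meas 3.7 [0.4382 0.0871 0.2979] [-1.7999e+02  3.0000e-02 -1.3561e+02] f [ 0.2  1.1 -0.3] op 0.0551 q [ 36.7   4.8 -35.6   0.  -49.6 -82.3]
cmd [0.4386 0.0866 0.298 ] [ 180.      0.   -135.72]
meas 3.7 [0.4382 0.0871 0.2979] [-1.7999e+02  3.0000e-02 -1.3561e+02] f [ 0.2  1.1 -0.3] op 0.0551 q [ 36.7   4.8 -35.6   0.  -49.6 -82.3]
.478 .134 .125 -130 -> [-0.0613  0.0064 -0.005 ] [-0.  -0.  -0.1]
.478 .134 .004 -130 -> [-0.0613  0.0064  0.116 ] [-0.  -0.  -0.1]
```

View pics/top2.png

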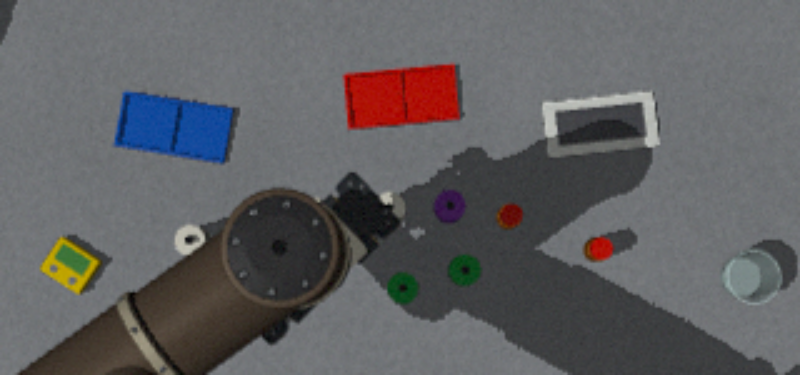

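The arm hides the boat, and the tracked and measured poses agree within 1 mm. Next I align and descend onto the boat.

Request:
carry_out --moves "0.055 -0.02 0.002 0 0 0 -0.04; 0.055 -0.045 0.005 0 0 0 -0.08; 0.055 -0.061 0.0065 0 0 0 -0.1; 0.055 -0.061 0.0065 0.02 0 0 -0.1; 0.055 -0.061 0.0065 0.045 0 0 -0.1; 0.055 -0.061 0.0065 0.07 0 0 -0.1; 0.055 -0.061 0.0065 0.09 0 0 -0.1; 0.055 -0.061 0.0065 0.105 0 0 -0.1; 0.055 -0.061 0.0065 0.112 0 0 -0.1; 0.055 -0.061 0.0065 0.115 0 0 -0.1; 0.055 -0.061 0.0065 0.115 0 0 -0.1; 0.03 -0.061 0.0065 0.115 0 0 -0.1; 0.02 -0.061 0.0065 0.115 0 0 -0.1; 0.01 -0.061 0.0065 0.115 0 0 -0.1; 0.01 -0.061 0.0065 0.115 0 0 -0.1; 0.01 -0.061 0.0065 0.115 0 0 -0.1; 0.01 -0.061 0.0065 0.115 0 0 -0.1"

```text
clock: 5.45
tool_pos: [0.4773, 0.1338, 0.1829]
orientation: [-180.0, 0.0, -130.0]
force: [-0.6, 0.0, 4.0]
opening: 0.0234
```

```bash
python3 plan.py set "-0.061 0.0065 0.115 0 0 -0.1" ".478 .134 .1 -130" ".6155 -.2525 .1 -83.3" ".6155 -.2525 .0115 -83.3"
```

```text
cmd [0.4777 0.1339 0.183 ] [-180.      0.   -129.99]
meas 5.45 [0.4773 0.1338 0.1829] [-1.7999e+02  1.0000e-02 -1.2999e+02] f [-0.6  0.   4. ] op 0.0234 q [ 38.4  19.2 -36.8   0.  -34.  -78.4]
.478 .134 .1 -130 -> [-0.0003 -0.0001 -0.095 ] [-0. -0.  0.]
.6155 -.2525 .1 -83.3 -> [ 0.2075 -0.3539 -0.095 ] [-0.    -0.    -0.815]
.6155 -.2525 .0115 -83.3 -> [ 0.2075 -0.3539 -0.0065] [-0.    -0.    -0.815]
```

Request:
carry_out --moves "0.01 0 0 -0.01 0 0 0; 0.01 0 0 -0.035 0 0 0; 0.01 0 0 -0.065 0 0 0; 0.01 0.008 -0.014 -0.088 0 0 -0.04; 0.01 0.022 -0.038 -0.095 0 0 -0.09; 0.01 0.041 -0.07 -0.095 0 0 -0.16; 0.01 0.06 -0.102 -0.095 0 0 -0.24; 0.01 0.079 -0.134 -0.095 0 0 -0.31; 0.01 0.098 -0.167 -0.095 0 0 -0.39; 0.01 0.117 -0.199 -0.095 0 0 -0.46; 0.01 0.136 -0.231 -0.095 0 0 -0.54; 0.01 0.155 -0.264 -0.095 0 0 -0.61; 0.01 0.174 -0.296 -0.095 0 0 -0.69; 0.01 0.19 -0.324 -0.095 0 0 -0.75; 0.01 0.201 -0.343 -0.095 0 0 -0.795; 0.01 0.207 -0.352 -0.095 0 0 -0.815; 0.01 0.2075 -0.354 -0.095 0 0 -0.815; 0.01 0.2075 -0.354 -0.085 0 0 -0.815; 0.01 0.2075 -0.354 -0.07 0 0 -0.815; 0.01 0.2075 -0.354 -0.055 0 0 -0.815"

```text
clock: 7.45
tool_pos: [0.6146, -0.2518, 0.2363]
orientation: [180.0, 0.0, -83.3]
force: [-0.4, 0.9, -0.3]
opening: 0.0239
```

```bash
python3 plan.py set "0.2075 -0.354 -0.055 0 0 -0.815" ".6155 -.2525 .0115 -83.3"
python3 - <<'E'
from h import *
s=ctrl.snapshot("side");cv2.imwrite("pics/side3.png",cv2.resize(s["image"][180:360,250:450,::-1],None,fx=3,fy=3,interpolation=2))
E
```

```text
cmd [ 0.6156 -0.2526  0.238 ] [180.    0.  -83.3]
meas 7.45 [ 0.6146 -0.2518  0.2363] [ 1.7998e+02  2.0000e-02 -8.3270e+01] f [-0.4  0.9 -0.3] op 0.0239 q [ -5.5  27.6 -12.   -0.  -50.4  12.2]
.6155 -.2525 .0115 -83.3 -> [-0.0001  0.0001  0.0485] [-0. -0.  0.]
```

View pics/side3.png

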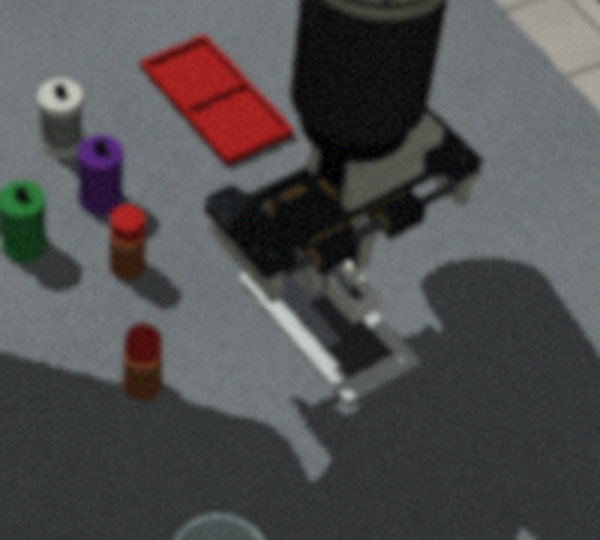

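The boat is held just above the plate, though its dark inside is hard to make out. I lower it the rest of the way, let the arm settle, and look again before release.

Request:
carry_out --moves "0.01 0 0 0.012 0 0 0; 0.01 0 0 0.024 0 0 0; 0.01 0 0 0.034 0 0 0; 0.01 0 0 0.041 0 0 0; 0.01 0 0 0.044 0 0 0; 0.01 0 0 0.046 0 0 0; 0.01 0 0 0.048 0 0 0; 0.01 0 0 0.048 0 0 0; 0.01 0 0 0.048 0 0 0"

```text
clock: 8.4
tool_pos: [0.6152, -0.2527, 0.19]
orientation: [-180.0, -0.0, -83.3]
force: [0.2, -0.3, 0.2]
opening: 0.0233
```

```bash
python3 plan.py set "0 0 0.048 0 0 0"
python3 - <<'E'
from h import *
for n in("side","top"):
  s=ctrl.snapshot(n);u=proj(s,(.6155,-.2525,.01)).astype(int);print(u)
  cv2.imwrite(f"pics/{n}4.png",cv2.resize(s["image"][u[1]-45:u[1]+45,u[0]-60:u[0]+60,::-1],None,fx=6,fy=6,interpolation=2))
E
```

```text
cmd [ 0.6156 -0.2526  0.19  ] [180.    0.  -83.3]
meas 8.4 [ 0.6152 -0.2527  0.19  ] [-1.7997e+02 -1.0000e-02 -8.3300e+01] f [ 0.2 -0.3  0.2] op 0.0233 q [ -5.6  30.7 -14.    0.  -45.3  12.3]
[358 283]
[369 198]
```

View pics/side4.png

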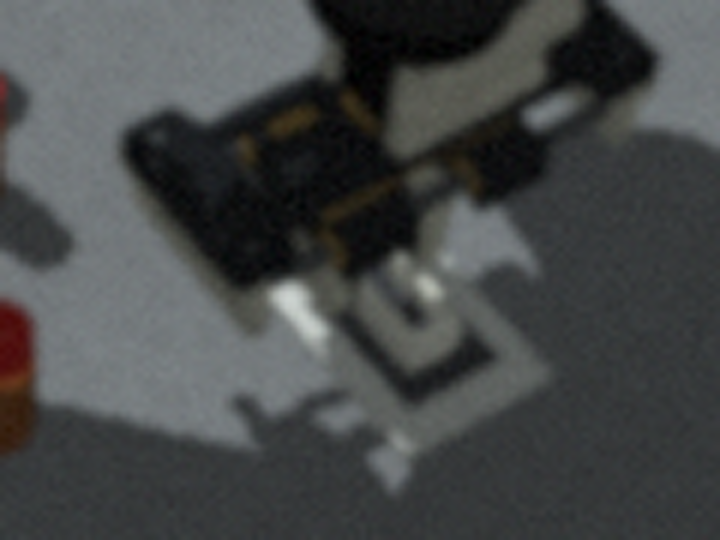

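View pics/top4.png

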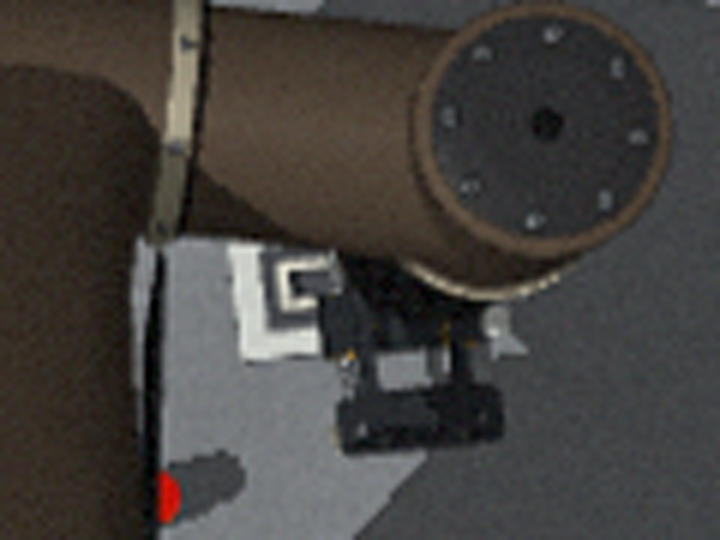

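The boat's left end sits inside the dark strip with an even margin (top crop near (277,290)), and it is square to the plate. I lower the last millimetre and release.

Request:
carry_out --moves "0.01 0 0 0.0005 0 0 0; 0.01 0 0 0.001 0 0 0; 0.01 0 0 0.001 0 0 0; 0.028 0 0 0.001 0 0 0; 0.035 0 0 0.001 0 0 0; 0.045 0 0 0.001 0 0 0; 0.05 0 0 0.001 0 0 0; 0.05 0 0 0.001 0 0 0; 0.05 0 0 -0.01 0 0 0; 0.05 0 0 -0.035 0 0 0; 0.055 0 0 -0.07 0 0 0; 0.055 0 0 -0.1 0 0 0; 0.055 0 0 -0.11 0 0 0; 0.055 0 0 -0.11 0 0 0"

```text
clock: 9.9
tool_pos: [0.6155, -0.2528, 0.3025]
orientation: [-179.8, -0.1, -83.3]
force: [0.2, -0.4, -0.9]
opening: 0.055
```

```bash
python3 plan.py set "0 0 -0.11 0 0 0" ".458 -.2455 .12 -84" ".458 -.2455 .013 -84"
```

```text
cmd [ 0.6156 -0.2526  0.3   ] [180.    0.  -83.3]
meas 9.9 [ 0.6155 -0.2528  0.3025] [-1.7976e+02 -7.0000e-02 -8.3290e+01] f [ 0.2 -0.4 -0.9] op 0.055 q [ -5.6  23.9  -8.2   0.  -57.6  12.3]
.458 -.2455 .12 -84 -> [-0.0255  0.1557  0.002 ] [-0.    -0.     0.012]
.458 -.2455 .013 -84 -> [-0.0255  0.1557  0.109 ] [-0.    -0.     0.012]
```

Request:
carry_out --moves "0.055 -0.004 0.022 0 0 0 0.01; 0.055 -0.011 0.065 0 0 0 0.012; 0.055 -0.018 0.11 0 0 0 0.012; 0.055 -0.024 0.145 0 0 0 0.012; 0.055 -0.0255 0.1555 0.002 0 0 0.012; 0.055 -0.0255 0.1555 0.002 0 0 0.012; 0.055 -0.0255 0.1555 0.002 0 0 0.012"

```text
clock: 10.6
tool_pos: [0.4583, -0.2456, 0.2974]
orientation: [180.0, -0.0, -84.0]
force: [0.1, -0.7, 0.7]
opening: 0.0551
```

```bash
python3 plan.py set "-0.0255 0.1555 0.002 0 0 0.012" ".458 -.2455 .013 -84"
python3 - <<'E'
from h import *
for n in("side","top"):
  s=ctrl.snapshot(n);u=proj(s,(.53,-.2525,.01)).astype(int);print(u)
  u=np.maximum(u,(60,45));cv2.imwrite(f"pics/{n}5.png",cv2.resize(s["image"][u[1]-45:u[1]+45,u[0]-60:u[0]+60,::-1],None,fx=6,fy=6,interpolation=2))
E
```

```text
cmd [ 0.4582 -0.2454  0.298 ] [180.     0.   -83.98]
meas 10.6 [ 0.4583 -0.2456  0.2974] [ 1.800e+02 -1.000e-02 -8.397e+01] f [ 0.1 -0.7  0.7] op 0.0551 q [ -6.5  11.7 -27.1   0.  -51.2  12.6]
.458 -.2455 .013 -84 -> [0.     0.0002 0.107 ] [-0. -0.  0.]
[326 296]
[369 226]
```

View pics/side5.png

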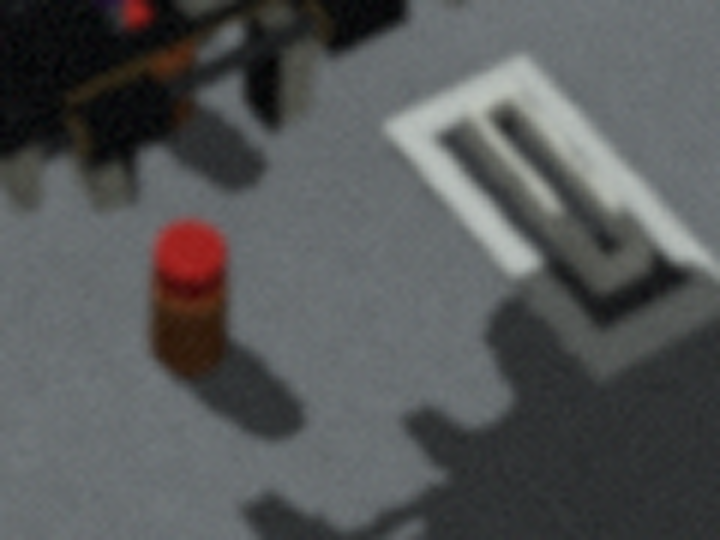

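View pics/top5.png

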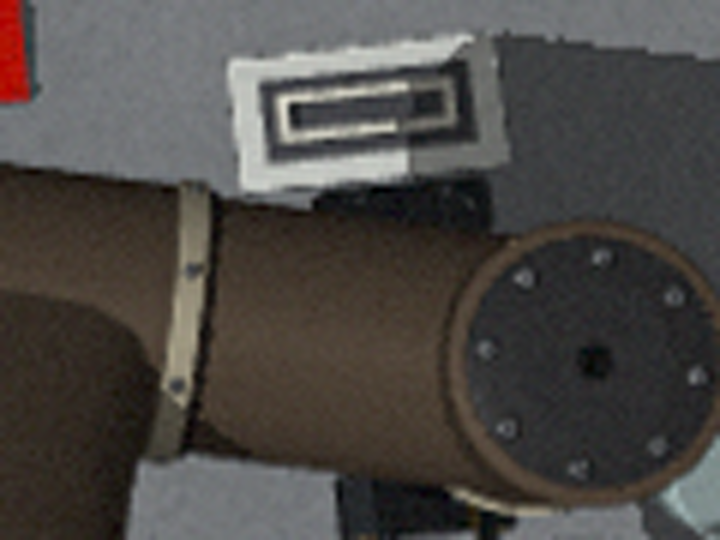

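The boat lies centred on the dark strip, square with it and clear of the gripper (top crop, boat 277–458 inside strip 262–480). I check that the fingertips project where expected over vial B before descending.

```bash
python3 - <<'E'
from h import *
import pickle
s=pickle.load(open("S0.pkl","rb"))["side"]
o=np.array([266,251])
for X in [(.458,-.2455,.12),(.458+.035,-.2455+.003,.12),(.458-.035,-.2455-.003,.12),(.458,-.2455,.062)]: print(X,proj(s,X),(proj(s,X)-o)*6)
E
```

```text
(0.458, -0.2455, 0.12) [297.25846652 275.51768916] [187.55079914 147.10613497]
(0.493, -0.2425, 0.12) [311.36403793 268.99665638] [272.18422758 107.97993829]
(0.42300000000000004, -0.2485, 0.12) [282.85468944 282.176583  ] [101.12813665 187.05949799]
(0.458, -0.2455, 0.062) [296.95745096 291.80131766] [185.74470576 244.80790597]
```

The fingertips and the cap (crop (190,245)) match their projections. Next I descend and grip.

Request:
carry_out --moves "0.055 0 0 0.02 0 0 0; 0.055 0 0 0.045 0 0 0; 0.055 0 0 0.07 0 0 0; 0.055 0 0 0.09 0 0 0; 0.055 0 0 0.102 0 0 0; 0.055 0 0 0.107 0 0 0; 0.055 0 0 0.107 0 0 0; 0.042 0 0 0.107 0 0 0; 0.036 0 0 0.107 0 0 0; 0.032 0 0 0.107 0 0 0; 0.028 0 0 0.107 0 0 0; 0.02 0 0 0.107 0 0 0; 0.02 0 0 0.107 0 0 0; 0.02 0 0 0.107 0 0 0; 0.02 0 0 0.102 0 0 0; 0.02 0 0 0.085 0 0 0; 0.02 0 0 0.06 0 0 0; 0.02 0 0 0.03 0 0 0; 0.02 0 0 0.008 0 0 0; 0.02 0 0 0 0 0 0"

```text
clock: 12.7
tool_pos: [0.4581, -0.2457, 0.3002]
orientation: [-179.8, -0.1, -84.0]
force: [0.2, -0.0, -0.8]
opening: 0.0292
```

```bash
python3 plan.py ".65 -.038 .12 -84" ".65 -.038 .0175 -84"
```

```text
cmd [ 0.4582 -0.2454  0.298 ] [180.     0.   -83.98]
meas 12.7 [ 0.4581 -0.2457  0.3002] [-1.798e+02 -7.000e-02 -8.397e+01] f [ 0.2 -0.  -0.8] op 0.0292 q [ -6.5  11.4 -27.    0.  -51.3  12.6]
.65 -.038 .12 -84 -> [-0.1862 -0.2125  0.    ] [-0. -0.  0.]
.65 -.038 .0175 -84 -> [-0.1862 -0.2125  0.1025] [-0. -0.  0.]
```

Request:
carry_out --moves "0.02 -0.01 -0.012 0 0 0 0; 0.02 -0.03 -0.034 0 0 0 0; 0.02 -0.053 -0.06 0 0 0 0; 0.02 -0.076 -0.086 0 0 0 0; 0.02 -0.099 -0.113 0 0 0 0; 0.02 -0.122 -0.139 0 0 0 0; 0.02 -0.145 -0.165 0 0 0 0; 0.02 -0.165 -0.188 0 0 0 0; 0.02 -0.18 -0.205 0 0 0 0; 0.02 -0.186 -0.2125 0 0 0 0; 0.02 -0.186 -0.2125 0.015 0 0 0; 0.02 -0.186 -0.2125 0.035 0 0 0; 0.02 -0.186 -0.2125 0.06 0 0 0; 0.02 -0.186 -0.2125 0.08 0 0 0; 0.02 -0.186 -0.2125 0.092 0 0 0; 0.02 -0.186 -0.2125 0.098 0 0 0; 0.02 -0.186 -0.2125 0.1 0 0 0; 0.02 -0.186 -0.2125 0.102 0 0 0; 0.02 -0.186 -0.2125 0.1025 0 0 0; 0.02 -0.186 -0.2125 0.1025 0 0 0"

```text
clock: 14.7
tool_pos: [0.6497, -0.0382, 0.1959]
orientation: [-179.9, 0.0, -84.0]
force: [0.9, -0.2, -0.6]
opening: 0.0295
```

```bash
python3 plan.py set "-0.186 -0.2125 0.1025 0 0 0" 
python3 - <<'E'
from h import *
for n in("side","top"):
  s=ctrl.snapshot(n);u=proj(s,(.62,-.04,.01)).astype(int);print(u)
  u=np.maximum(u,(60,45));cv2.imwrite(f"pics/{n}6.png",cv2.resize(s["image"][u[1]-45:u[1]+45,u[0]-60:u[0]+60,::-1],None,fx=6,fy=6,interpolation=2))
E
```

```text
cmd [ 0.65   -0.0382  0.1955] [180.     0.   -83.98]
meas 14.7 [ 0.6497 -0.0382  0.1959] [-1.7993e+02  1.0000e-02 -8.3980e+01] f [ 0.9 -0.2 -0.6] op 0.0295 q [ 13.8  29.2 -15.8   0.  -44.9  -7.8]
[318 223]
[301 196]
```

View pics/side6.png

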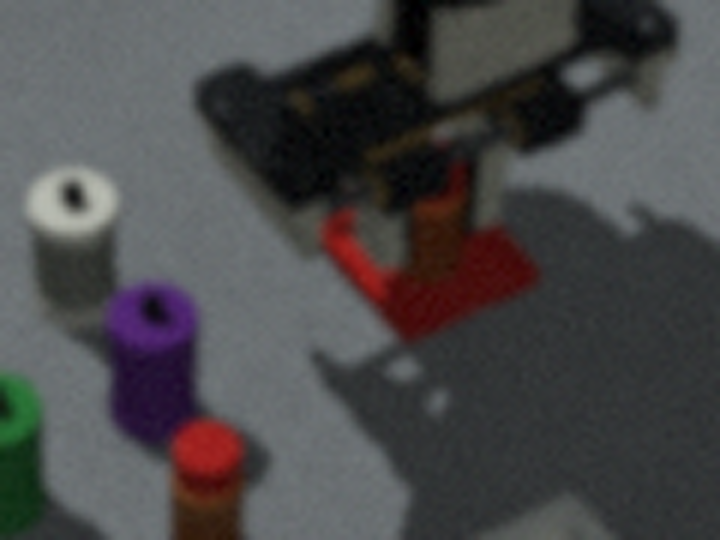

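The vial stands upright in the near-right bay (crop base at (435,275)), clear of the walls. I lower it the last 0.5 mm, release and go on to vial A.

Request:
carry_out --moves "0.02 0 0 0.0005 0 0 0; 0.02 0 0 0.0005 0 0 0; 0.033 0 0 0.0005 0 0 0; 0.038 0 0 0.0005 0 0 0; 0.045 0 0 0.0005 0 0 0; 0.055 0 0 0.0005 0 0 0; 0.055 0 0 0.0005 0 0 0; 0.055 0 0 -0.01 0 0 0; 0.055 0 0 -0.03 0 0 0; 0.055 0 0 -0.06 0 0 0; 0.055 0 0 -0.09 0 0 0; 0.055 0 0 -0.1 0 0 0; 0.055 0 0 -0.1025 0 0 0"

```text
clock: 16.1
tool_pos: [0.6499, -0.0382, 0.3001]
orientation: [-179.8, 0.0, -84.0]
force: [0.3, -0.3, -0.7]
opening: 0.0547
```

```bash
python3 plan.py set "0 0 -0.1025 0 0 0" ".4972 -.137 .12 -84" ".4972 -.137 .013 -84"
```

```text
cmd [ 0.65   -0.0382  0.298 ] [180.     0.   -83.98]
meas 16.1 [ 0.6499 -0.0382  0.3001] [-1.7979e+02  2.0000e-02 -8.3980e+01] f [ 0.3 -0.3 -0.7] op 0.0547 q [ 13.8  22.8 -10.3   0.  -56.7  -7.8]
.4972 -.137 .12 -84 -> [0.0823 0.1623 0.    ] [-0. -0.  0.]
.4972 -.137 .013 -84 -> [0.0823 0.1623 0.107 ] [-0. -0.  0.]
```

Request:
carry_out --moves "0.055 0.008 0.015 0 0 0 0; 0.055 0.025 0.049 0 0 0 0; 0.055 0.045 0.089 0 0 0 0; 0.055 0.065 0.128 0 0 0 0; 0.055 0.078 0.154 0 0 0 0; 0.055 0.0825 0.1625 0 0 0 0; 0.055 0.0825 0.1625 0 0 0 0; 0.055 0.0825 0.1625 0.02 0 0 0; 0.055 0.0825 0.1625 0.045 0 0 0; 0.055 0.0825 0.1625 0.07 0 0 0; 0.055 0.0825 0.1625 0.09 0 0 0; 0.055 0.0825 0.1625 0.102 0 0 0; 0.055 0.0825 0.1625 0.107 0 0 0; 0.055 0.0825 0.1625 0.107 0 0 0; 0.042 0.0825 0.1625 0.107 0 0 0; 0.036 0.0825 0.1625 0.107 0 0 0; 0.032 0.0825 0.1625 0.107 0 0 0; 0.028 0.0825 0.1625 0.107 0 0 0; 0.02 0.0825 0.1625 0.107 0 0 0; 0.02 0.0825 0.1625 0.107 0 0 0"

```text
clock: 18.1
tool_pos: [0.4967, -0.1374, 0.1912]
orientation: [-180.0, -0.0, -84.0]
force: [-1.4, 0.6, 5.4]
opening: 0.0294
```

```bash
python3 plan.py set "0.0825 0.1625 0.107 0 0 0" ".643 .03 .12 -84" ".643 .03 .017 -84"
```

```text
cmd [ 0.497  -0.1373  0.191 ] [180.     0.   -83.98]
meas 18.1 [ 0.4967 -0.1374  0.1912] [-1.7995e+02 -1.0000e-02 -8.3970e+01] f [-1.4  0.6  5.4] op 0.0294 q [  6.4  19.8 -33.9   0.  -36.2  -0.4]
.643 .03 .12 -84 -> [-0.151  -0.1627 -0.107 ] [-0. -0.  0.]
.643 .03 .017 -84 -> [-0.151  -0.1627 -0.004 ] [-0. -0.  0.]
```

Request:
carry_out --moves "0.02 0 0 -0.006 0 0 0; 0.02 0 0 -0.025 0 0 0; 0.02 0 0 -0.055 0 0 0; 0.02 0 0 -0.085 0 0 0; 0.02 0 0 -0.103 0 0 0; 0.02 -0.008 -0.009 -0.107 0 0 0; 0.02 -0.025 -0.027 -0.107 0 0 0; 0.02 -0.048 -0.052 -0.107 0 0 0; 0.02 -0.071 -0.076 -0.107 0 0 0; 0.02 -0.094 -0.101 -0.107 0 0 0; 0.02 -0.117 -0.126 -0.107 0 0 0; 0.02 -0.137 -0.147 -0.107 0 0 0; 0.02 -0.148 -0.159 -0.107 0 0 0; 0.02 -0.151 -0.1625 -0.107 0 0 0; 0.02 -0.151 -0.1625 -0.1 0 0 0; 0.02 -0.151 -0.1625 -0.08 0 0 0; 0.02 -0.151 -0.1625 -0.055 0 0 0; 0.02 -0.151 -0.1625 -0.035 0 0 0; 0.02 -0.151 -0.1625 -0.02 0 0 0; 0.02 -0.151 -0.1625 -0.012 0 0 0"

```text
clock: 20.1
tool_pos: [0.6414, 0.029, 0.2011]
orientation: [179.9, -0.0, -84.0]
force: [-0.1, 0.4, 0.4]
opening: 0.0296
```

```bash
python3 plan.py set "-0.151 -0.1625 -0.012 0 0 0" 
python3 - <<'E'
from h import *
for n in("side",):
  s=ctrl.snapshot(n);u=proj(s,(.62,0,.01)).astype(int);print(u)
  u=np.maximum(u,(60,45));cv2.imwrite(f"pics/{n}7.png",cv2.resize(s["image"][u[1]-45:u[1]+45,u[0]-60:u[0]+60,::-1],None,fx=6,fy=6,interpolation=2))
E
```

```text
cmd [0.6428 0.0299 0.203 ] [180.     0.   -83.98]
meas 20.1 [0.6414 0.029  0.2011] [ 1.7987e+02 -2.0000e-02 -8.4040e+01] f [-0.1  0.4  0.4] op 0.0296 q [ 20.   28.3 -16.7  -0.  -45.2 -14. ]
[311 213]
```

View pics/side7.png

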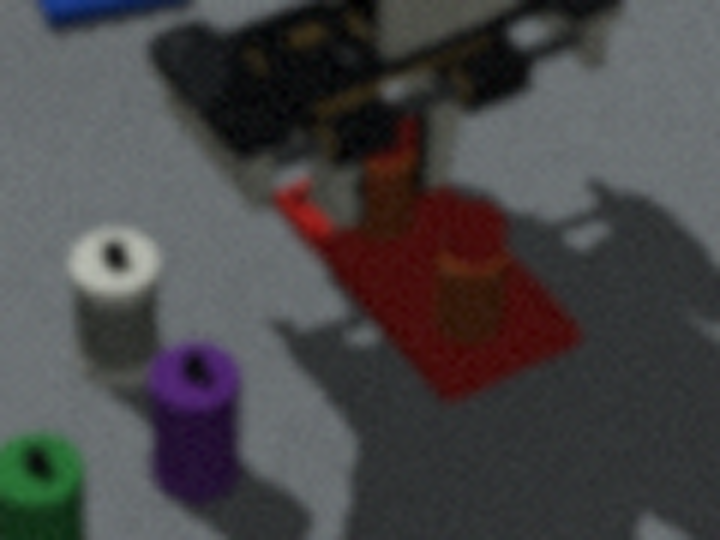

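The first vial stands upright in its bay (475,290). The second, held, is above the other bay (390,200). I lower and release it.

Request:
carry_out --moves "0.02 0 0 0.003 0 0 0; 0.02 0 0 0.005 0 0 0; 0.02 0 0 0.007 0 0 0; 0.02 0 0 0.008 0 0 0; 0.02 0 0 0.008 0 0 0; 0.02 0 0 0.008 0 0 0; 0.033 0 0 0.008 0 0 0; 0.038 0 0 0.008 0 0 0; 0.045 0 0 0.008 0 0 0; 0.055 0 0 0.008 0 0 0; 0.058 0 0 0.008 0 0 0; 0.058 0 0 -0.002 0 0 0; 0.058 0 0 -0.025 0 0 0; 0.058 0 0 -0.055 0 0 0; 0.058 0 0 -0.08 0 0 0; 0.058 0 0 -0.095 0 0 0; 0.058 0 0 -0.095 0 0 0"

```text
clock: 21.85
tool_pos: [0.6431, 0.03, 0.3014]
orientation: [-179.7, 0.0, -84.0]
force: [-1.0, 0.5, 1.5]
opening: 0.0579
```

```bash
python3 plan.py set "0 0 -0.095 0 0 0" ".5036 .010 .12 -90" ".5036 .010 .015 -90"
```

```text
cmd [0.6428 0.0299 0.298 ] [180.     0.   -83.98]
meas 21.85 [0.6431 0.03   0.3014] [-1.7969e+02  4.0000e-02 -8.3960e+01] f [-1.   0.5  1.5] op 0.0579 q [ 20.   22.1 -11.3   0.  -56.3 -14. ]
.5036 .010 .12 -90 -> [0.0052 0.1405 0.    ] [-0.    -0.     0.105]
.5036 .010 .015 -90 -> [0.0052 0.1405 0.105 ] [-0.    -0.     0.105]
```

Request:
carry_out --moves "0.06 0.001 0.015 0 0 0 0.02; 0.06 0.002 0.045 0 0 0 0.04; 0.06 0.003 0.08 0 0 0 0.07; 0.06 0.005 0.115 0 0 0 0.09; 0.06 0.005 0.135 0 0 0 0.105; 0.06 0.005 0.1405 0 0 0 0.105; 0.06 0.005 0.1405 0 0 0 0.105; 0.06 0.005 0.1405 0 0 0 0.105"

```text
clock: 22.65
tool_pos: [0.5039, 0.0104, 0.2978]
orientation: [-180.0, 0.0, -90.0]
force: [0.2, -0.1, -0.0]
opening: 0.06
```

```bash
python3 plan.py set "0.005 0.1405 0 0 0 0.105" ".5036 .010 .015 -90"
python3 - <<'E'
from h import *
for n in("side","top"):
  s=ctrl.snapshot(n);u=proj(s,(.56,0,.01)).astype(int);print(u)
  u=np.maximum(u,(60,45));cv2.imwrite(f"pics/{n}8.png",cv2.resize(s["image"][u[1]-45:u[1]+45,u[0]-60:u[0]+60,::-1],None,fx=6,fy=6,interpolation=2))
E
```

```text
cmd [0.5036 0.0102 0.298 ] [180.  -0. -90.]
meas 22.65 [0.5039 0.0104 0.2978] [-179.96    0.    -89.97] f [ 0.2 -0.1 -0. ] op 0.06 q [ 23.6  10.2 -29.    0.  -50.7 -23.5]
.5036 .010 .015 -90 -> [0.0002 0.     0.105 ] [-0. -0.  0.]
[291 220]
[288 215]
```

View pics/side8.png

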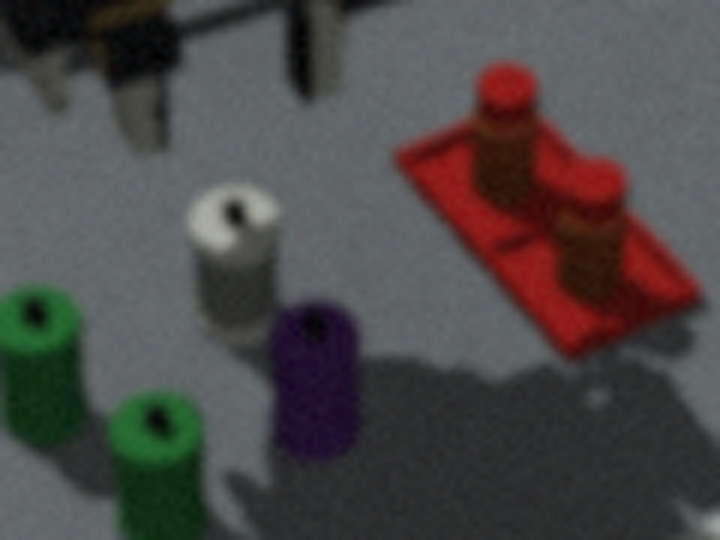

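View pics/top8.png

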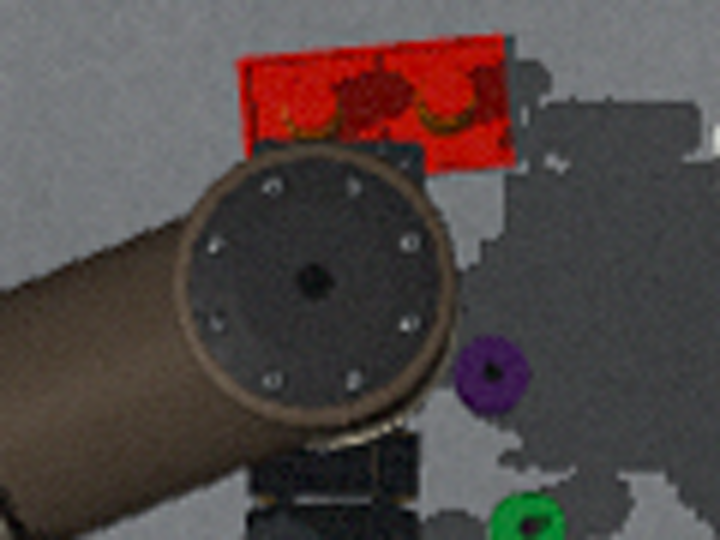

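Both vials stand upright in separate red bays, (505,140) and (592,230) in the side crop. The fingers straddle cartridge A, so I descend and grip.

Request:
carry_out --moves "0.06 0 0 0.02 0 0 0; 0.06 0 0 0.045 0 0 0; 0.06 0 0 0.07 0 0 0; 0.06 0 0 0.09 0 0 0; 0.06 0 0 0.101 0 0 0; 0.06 0 0 0.105 0 0 0; 0.06 0 0 0.105 0 0 0; 0.05 0 0 0.105 0 0 0; 0.045 0 0 0.105 0 0 0; 0.04 0 0 0.105 0 0 0; 0.036 0 0 0.105 0 0 0; 0.028 0 0 0.105 0 0 0; 0.028 0 0 0.105 0 0 0; 0.028 0 0 0.105 0 0 0; 0.028 0 0 0.1 0 0 0; 0.028 0 0 0.082 0 0 0; 0.028 0 0 0.055 0 0 0; 0.028 0 0 0.025 0 0 0; 0.028 0 0 0.005 0 0 0; 0.028 0 0 0 0 0 0"

```text
clock: 24.75
tool_pos: [0.5035, 0.0103, 0.3]
orientation: [-179.8, 0.1, -90.0]
force: [-0.1, -0.0, -1.0]
opening: 0.0368
```

```bash
python3 plan.py ".6 .248 .12 -98.5" ".6 .248 .019 -98.5"
```

```text
cmd [0.5036 0.0102 0.298 ] [180.  -0. -90.]
meas 24.75 [0.5035 0.0103 0.3   ] [-1.7981e+02  7.0000e-02 -8.9990e+01] f [-0.1 -0.  -1. ] op 0.0368 q [ 23.6  10.  -29.    0.  -50.8 -23.6]
.6 .248 .12 -98.5 -> [-0.2378 -0.0964 -0.    ] [-0.    -0.     0.148]
.6 .248 .019 -98.5 -> [-0.2378 -0.0964  0.101 ] [-0.    -0.     0.148]
```

Request:
carry_out --moves "0.028 -0.01 -0.004 0 0 0 0.01; 0.028 -0.03 -0.012 0 0 0 0.02; 0.028 -0.055 -0.022 0 0 0 0.035; 0.028 -0.083 -0.034 0 0 0 0.05; 0.028 -0.111 -0.045 0 0 0 0.07; 0.028 -0.139 -0.056 0 0 0 0.09; 0.028 -0.167 -0.068 0 0 0 0.11; 0.028 -0.195 -0.079 0 0 0 0.125; 0.028 -0.218 -0.088 0 0 0 0.14; 0.028 -0.232 -0.094 0 0 0 0.148; 0.028 -0.2375 -0.0965 0 0 0 0.148; 0.028 -0.2375 -0.0965 0 0 0 0.148; 0.028 -0.2375 -0.0965 0.015 0 0 0.148; 0.028 -0.2375 -0.0965 0.04 0 0 0.148; 0.028 -0.2375 -0.0965 0.065 0 0 0.148; 0.028 -0.2375 -0.0965 0.082 0 0 0.148; 0.028 -0.2375 -0.0965 0.09 0 0 0.148; 0.028 -0.2375 -0.0965 0.093 0 0 0.148; 0.028 -0.2375 -0.0965 0.093 0 0 0.148"

```text
clock: 26.65
tool_pos: [0.5997, 0.2473, 0.2051]
orientation: [-180.0, 0.0, -98.5]
force: [-0.3, -0.5, -0.2]
opening: 0.037
```

```bash
python3 plan.py set "-0.2375 -0.0965 0.093 0 0 0.148" ".6 .248 .019 -98.5"
python3 - <<'E'
from h import *
for n in("side",):
  s=ctrl.snapshot(n);u=proj(s,(.56,.25,.01)).astype(int);print(u)
  u=np.maximum(u,(60,45));cv2.imwrite(f"pics/{n}9.png",cv2.resize(s["image"][u[1]-45:u[1]+45,u[0]-60:u[0]+60,::-1],None,fx=6,fy=6,interpolation=2))
E
```

```text
cmd [0.6001 0.2477 0.205 ] [180.     0.   -98.48]
meas 26.65 [0.5997 0.2473 0.2051] [-1.7999e+02  1.0000e-02 -9.8500e+01] f [-0.3 -0.5 -0.2] op 0.037 q [ 39.6  28.5 -15.6   0.  -45.9 -48.1]
.6 .248 .019 -98.5 -> [-0.0002  0.0001  0.008 ] [-0. -0.  0.]
[254 163]
```

View pics/side9.png

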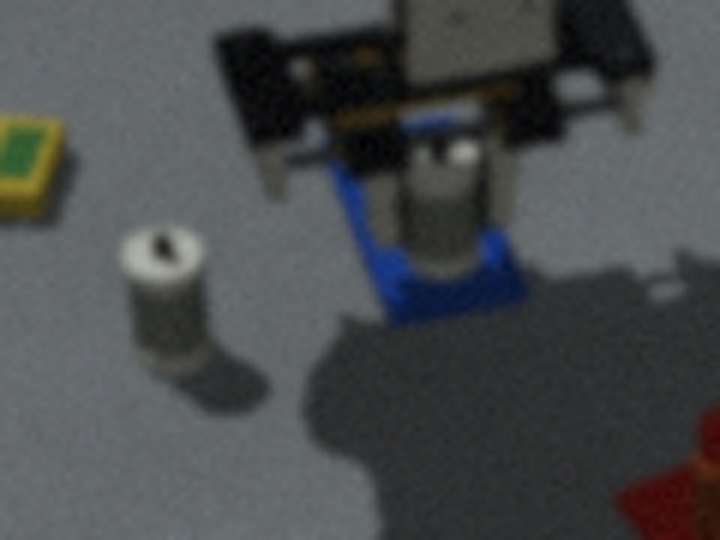

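The cartridge hangs over the right blue bay (440,220), well inside its walls. I lower and release it, then go on to cartridge B.

Request:
carry_out --moves "0.028 0 0 0.003 0 0 0; 0.028 0 0 0.006 0 0 0; 0.028 0 0 0.0075 0 0 0; 0.028 0 0 0.008 0 0 0; 0.028 0 0 0.008 0 0 0; 0.028 0 0 0.008 0 0 0; 0.041 0 0 0.008 0 0 0; 0.046 0 0 0.008 0 0 0; 0.053 0 0 0.008 0 0 0; 0.06 0 0 0.008 0 0 0; 0.06 0 0 0.008 0 0 0; 0.06 0 0 -0.002 0 0 0; 0.06 0 0 -0.025 0 0 0; 0.06 0 0 -0.055 0 0 0; 0.06 0 0 -0.08 0 0 0; 0.06 0 0 -0.093 0 0 0; 0.06 0 0 -0.093 0 0 0"

```text
clock: 28.4
tool_pos: [0.6001, 0.2479, 0.3003]
orientation: [-179.8, 0.2, -98.5]
force: [0.7, -0.0, -0.2]
opening: 0.06
```

```bash
python3 plan.py set "0 0 -0.093 0 0 0" ".46 .251 .12 -98.5" ".46 .251 .015 -98.5"
```

```text
cmd [0.6001 0.2477 0.298 ] [180.     0.   -98.48]
meas 28.4 [0.6001 0.2479 0.3003] [-1.7982e+02  1.7000e-01 -9.8470e+01] f [ 0.7 -0.  -0.2] op 0.06 q [ 39.6  22.6 -10.6   0.  -56.6 -48.1]
.46 .251 .12 -98.5 -> [ 0.0174  0.1391 -0.    ] [-0. -0.  0.]
.46 .251 .015 -98.5 -> [0.0174 0.1391 0.105 ] [-0. -0.  0.]
```

Request:
carry_out --moves "0.06 0.002 0.015 0 0 0 0; 0.06 0.006 0.045 0 0 0 0; 0.06 0.01 0.08 0 0 0 0; 0.06 0.014 0.112 0 0 0 0; 0.06 0.017 0.133 0 0 0 0; 0.06 0.0175 0.139 0 0 0 0; 0.06 0.0175 0.139 0 0 0 0; 0.06 0.0175 0.139 0.02 0 0 0; 0.06 0.0175 0.139 0.03 0 0 0"

```text
clock: 29.3
tool_pos: [0.4601, 0.2507, 0.2662]
orientation: [180.0, -0.1, -98.5]
force: [-0.4, -0.9, -0.1]
opening: 0.0601
```

```bash
python3 plan.py set "0.0175 0.139 0.03 0 0 0" ".46 .251 .015 -98.5"
python3 - <<'E'
from h import *
for n in("side",):
  s=ctrl.snapshot(n);u=proj(s,(.54,.25,.01)).astype(int);print(u)
  u=np.maximum(u,(60,45));cv2.imwrite(f"pics/{n}10.png",cv2.resize(s["image"][u[1]-45:u[1]+45,u[0]-60:u[0]+60,::-1],None,fx=6,fy=6,interpolation=2))
E
```

```text
cmd [0.4601 0.2509 0.268 ] [180.     0.   -98.48]
meas 29.3 [0.4601 0.2507 0.2662] [ 1.7996e+02 -5.0000e-02 -9.8510e+01] f [-0.4 -0.9 -0.1] op 0.0601 q [ 50.1  14.3 -28.6  -0.  -47.2 -58.6]
.46 .251 .015 -98.5 -> [-0.0001  0.0001  0.075 ] [-0. -0.  0.]
[247 165]
```

View pics/side10.png

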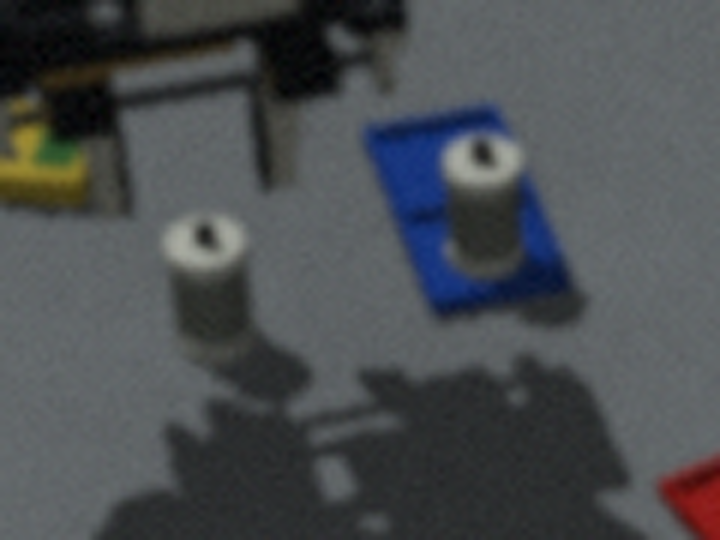

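Cartridge A stands in its bay (485,205), and the fingers straddle cartridge B (205,240). I grip and lift it.

Request:
carry_out --moves "0.06 0 0 0.02 0 0 0; 0.06 0 0 0.045 0 0 0; 0.06 0 0 0.065 0 0 0; 0.06 0 0 0.073 0 0 0; 0.06 0 0 0.075 0 0 0; 0.06 0 0 0.075 0 0 0; 0.05 0 0 0.075 0 0 0; 0.045 0 0 0.075 0 0 0; 0.04 0 0 0.075 0 0 0; 0.036 0 0 0.075 0 0 0; 0.028 0 0 0.075 0 0 0; 0.028 0 0 0.075 0 0 0; 0.028 0 0 0.075 0 0 0; 0.028 0 0 0.07 0 0 0; 0.028 0 0 0.052 0 0 0; 0.028 0 0 0.025 0 0 0; 0.028 0 0 -0.005 0 0 0; 0.028 0 0 -0.025 0 0 0; 0.028 0 0 -0.03 0 0 0"

```text
clock: 31.25
tool_pos: [0.4598, 0.2512, 0.3001]
orientation: [-179.9, 0.2, -98.5]
force: [-0.9, 1.1, -0.7]
opening: 0.0365
```

```bash
python3 plan.py set "0 0 -0.03 0 0 0" ".609 .316 .12 -98.5" ".609 .316 .019 -98.5"
```

```text
cmd [0.4601 0.2509 0.298 ] [180.     0.   -98.48]
meas 31.25 [0.4598 0.2512 0.3001] [-1.7988e+02  1.7000e-01 -9.8470e+01] f [-0.9  1.1 -0.7] op 0.0365 q [ 50.1  11.8 -26.5   0.  -51.4 -58.6]
.609 .316 .12 -98.5 -> [-0.0863 -0.1377 -0.    ] [-0. -0.  0.]
.609 .316 .019 -98.5 -> [-0.0863 -0.1377  0.101 ] [-0. -0.  0.]
```

Request:
carry_out --moves "0.028 -0.007 -0.011 0 0 0 0; 0.028 -0.02 -0.032 0 0 0 0; 0.028 -0.035 -0.056 0 0 0 0; 0.028 -0.05 -0.08 0 0 0 0; 0.028 -0.065 -0.104 0 0 0 0; 0.028 -0.077 -0.123 0 0 0 0; 0.028 -0.084 -0.134 0 0 0 0; 0.028 -0.0865 -0.1375 0 0 0 0; 0.028 -0.0865 -0.1375 0 0 0 0; 0.028 -0.0865 -0.1375 0.015 0 0 0; 0.028 -0.0865 -0.1375 0.04 0 0 0; 0.028 -0.0865 -0.1375 0.065 0 0 0; 0.028 -0.0865 -0.1375 0.082 0 0 0; 0.028 -0.0865 -0.1375 0.09 0 0 0; 0.028 -0.0865 -0.1375 0.093 0 0 0; 0.028 -0.0865 -0.1375 0.093 0 0 0"

```text
clock: 32.85
tool_pos: [0.6081, 0.3162, 0.2047]
orientation: [-180.0, -0.0, -98.5]
force: [-0.4, -0.5, 0.6]
opening: 0.037
```

```bash
python3 plan.py set "-0.0865 -0.1375 0.093 0 0 0" ".609 .316 .019 -98.5"
python3 - <<'E'
from h import *
for n in("side",):
  s=ctrl.snapshot(n);u=proj(s,(.56,.25,.01)).astype(int);print(u)
  u=np.maximum(u,(60,45));cv2.imwrite(f"pics/{n}11.png",cv2.resize(s["image"][u[1]-45:u[1]+45,u[0]-60:u[0]+60,::-1],None,fx=6,fy=6,interpolation=2))
E
```

```text
cmd [0.6088 0.3162 0.205 ] [180.     0.   -98.48]
meas 32.85 [0.6081 0.3162 0.2047] [-1.800e+02 -1.000e-02 -9.846e+01] f [-0.4 -0.5  0.6] op 0.037 q [ 43.7  31.2 -10.5   0.  -48.3 -52.2]
.609 .316 .019 -98.5 -> [ 0.0002 -0.0002  0.008 ] [-0. -0.  0.]
[254 163]
```

View pics/side11.png

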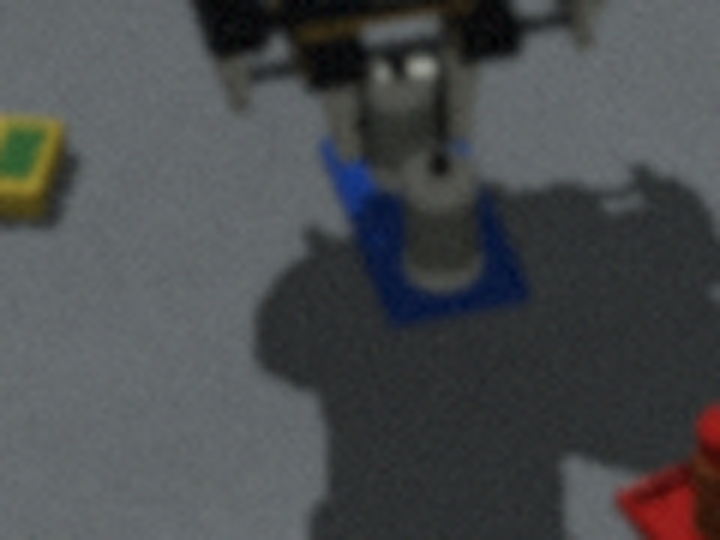

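The second cartridge (405,130) is over the left bay and clear of the first one (440,220). I lower, release and retreat.

Request:
carry_out --moves "0.028 0 0 0.003 0 0 0; 0.028 0 0 0.006 0 0 0; 0.028 0 0 0.0075 0 0 0; 0.028 0 0 0.008 0 0 0; 0.028 0 0 0.008 0 0 0; 0.028 0 0 0.008 0 0 0; 0.041 0 0 0.008 0 0 0; 0.046 0 0 0.008 0 0 0; 0.053 0 0 0.008 0 0 0; 0.06 0 0 0.008 0 0 0; 0.06 0 0 0.008 0 0 0; 0.06 0 0 -0.002 0 0 0; 0.06 0 0 -0.025 0 0 0; 0.06 0 0 -0.055 0 0 0; 0.06 0 0 -0.09 0 0 0; 0.06 0 0 -0.12 0 0 0; 0.06 0 0 -0.14 0 0 0; 0.06 0 0 -0.14 0 0 0"

```text
clock: 34.7
tool_pos: [0.609, 0.3165, 0.3497]
orientation: [-179.7, 0.3, -98.4]
force: [0.9, 0.4, 0.6]
opening: 0.06
```

```bash
python3 plan.py set "0 0 -0.14 0 0 0" ".3 .6 .22 -98.5"
```

```text
cmd [0.6088 0.3162 0.345 ] [180.     0.   -98.48]
meas 34.7 [0.609  0.3165 0.3497] [-179.71    0.28  -98.45] f [0.9 0.4 0.6] op 0.06 q [ 43.7  23.5  -2.2   0.1 -63.9 -52.2]
.3 .6 .22 -98.5 -> [-0.2352  0.3473 -0.053 ] [-0. -0.  0.]
```

Request:
carry_out --moves "0.06 -0.02 0.03 -0.005 0 0 0; 0.06 -0.045 0.066 -0.015 0 0 0; 0.06 -0.07 0.103 -0.025 0 0 0; 0.06 -0.095 0.14 -0.035 0 0 0; 0.06 -0.12 0.177 -0.045 0 0 0; 0.06 -0.145 0.214 -0.053 0 0 0; 0.06 -0.17 0.251 -0.053 0 0 0; 0.06 -0.195 0.288 -0.053 0 0 0; 0.06 -0.22 0.325 -0.053 0 0 0; 0.06 -0.235 0.347 -0.053 0 0 0; 0.06 -0.235 0.347 -0.053 0 0 0; 0.06 -0.235 0.347 -0.053 0 0 0; 0.06 -0.235 0.347 -0.053 0 0 0"

```text
clock: 36.0
tool_pos: [0.3003, 0.5991, 0.3976]
orientation: [-180.0, -0.0, -98.5]
force: [0.9, 0.2, 0.2]
opening: 0.0597
```

```bash
python3 - <<'E'
from h import *
for n in("side","top"):
  s=ctrl.snapshot(n);b=s["image"][:,:,::-1]
  b=b[170:290,130:450] if n=="top" else b[110:400,170:400]
  k=2.5 if n=="top" else 2
  cv2.imwrite(f"pics/{n}12.png",cv2.resize(b,None,fx=k,fy=k,interpolation=2))
E
```

```text
(no output)
```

View pics/side12.png

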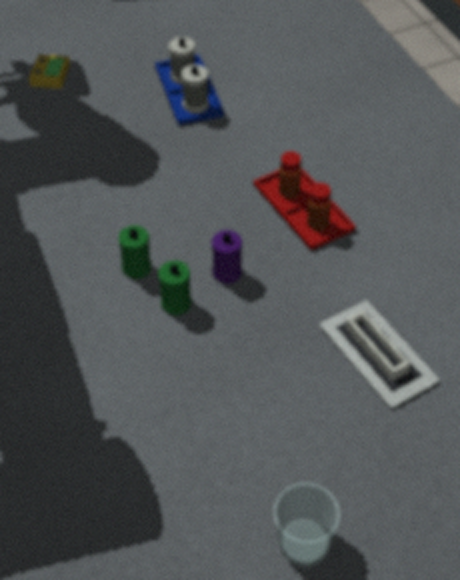

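View pics/top12.png

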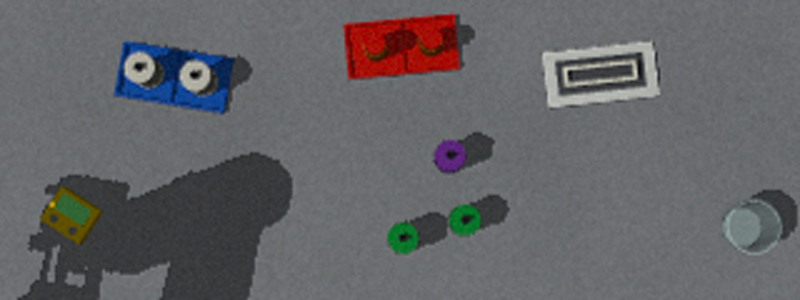

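The boat is centred on the strip. Both vials and both cartridges stand in separate bays, and the beaker, timer and look-alikes are where they were. Handing in.

```bash
python3 -c "
from plant import ctrl
print(ctrl.close_job())"
```

```text
the job is handed in; nothing more can be done
None
```

I moved the boat first, setting it down in the middle of the cooling plate along the dark strip and letting go. Then I stood the two red-capped vials in the red tray and the two white-and-grey cartridges in the blue tray, one to each bay. I handed the job in at about 36 s, with the gripper empty and well clear.

**Last checks:** The final side and top pictures show:
- The boat is square on the strip. An earlier crop put it about 2 mm off centre along its length, within measuring error.
- All four pieces are upright in separate bays.
- The beaker, timer and the green and purple look-alikes are where they were.

Each piece was let go at its grasp height plus the tray or plate thickness, to within about half a millimetre. The force readings I saw were at most about 5 N.

**Disagreements:**
- The networks' points differed between the two cameras by up to about 2 cm and confused some objects. I used colour fits in both pictures instead. These agreed to 2–4 mm for most things, but for the boat by only about 1 cm, so I used the top picture for it.
- My first move call asked for an opening of 0.088 m, just over the stated limit. It was carried out rather than refused, so the next call overshot by about 6 cm in free air. I corrected this before descending.

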